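Refit the shade carrier on a lamp's bent arm

ROBOT

A 6-joint arm with a two-finger parallel gripper is mounted at the origin on the work surface. World frame = base frame: x ahead of the robot, y to its left, z up, the work surface at z = 0. Lengths are in mm, angles in rad, forces in N, time in s.
With the tool pointing down it reaches from about 300 to 850 mm from the base axis. Payload 5.4 kg.
Tool frame: the origin (TCP) lies at the very end of the fingers, on their centre line; the grasp point (between the pads) lies 19 mm behind it; z points along the fingers, y is the direction in which the jaws open and shut (so a half turn about z gives the same grasp; the last joint's range is limited). The gripper opens to 85 mm and grips with 20 to 120 N. Pads are 22 mm wide; open, the fingers measure 114 mm over their backs; the gripper's body (76 mm by 85 mm) begins 54 mm behind the grasp point. The pads swing forward as they close: fully open they stand 13 mm farther back than shut.
Start: joints at [-1.519, 0.158, 1.597, -0, 1.386, -0.21], TCP at [148.798, -555.397, 231.299] pointing down, gripper open.
Joint ranges: [-2.91, 2.91], [-0.94, 2.29], [0.18, 2.7], [-1.29, 4.43], [0.17, 2.64], [-3, 3]. Speed limits (rad/s): [2.57, 2.57, 3.14, 3.14, 3.14, 3.14].

INTERFACE

Orientations are given as a 3x3 rotation matrix whose columns are the frame's x, y, z axes.
In Python, from plant import ctrl gives the robot as it stands. The module is installed in compiled form; this text tells all that it offers.
- The arm moves only by the tool move_arm, never from a script. Its argument "motion" is one flat list of numbers, 6 for each row, row after row: the shift along the tool's x, y, z in mm, then the turn, a rotation vector about the tool's x, y, z in rad. A call has 1 to 12 rows; each row shifts and turns the commanded pose from where the row before left it, along the tool's axes as they then stand; what a row does not reach is not made up. A row lasts 1/12 s, in which the tool goes at most 41.7 mm and 7.16 degrees, less where a joint would pass 70% of its speed; a pose out of reach is approached as far as the arm can. A call is refused whole if a number of a shift passes 41.7 or a number of a turn 0.125, either way. A call with a gripper value outside its range is refused whole. "claw" is the opening in per cent of the stroke, from 0 (shut) to 100 (fully open), set as the call begins (left out, the last holds). The fingers move at their own pace and stop on an object; "grip_force" is the grip in N (left out, the last holds). Time passes only in rows, so rows that do not move let the fingers close. It gives the time, the measured TCP pose, the force and the opening at its end, in the units of the state.
- ctrl.get_state(): the state, without advancing time (a new reading comes with each control period).
- ctrl.grab_frame(name): name is "scene" or "side" or "wrist"; returns a dict with "color" (400x640x3 uint8, red, green, blue), "intrinsics" (3x3 intrinsics, pixels), "rvec" (rotation vector, rad) and "tvec" (3), from world to camera coordinates, as OpenCV has them. Camera axes: x right, y down, z forward; pixel columns grow to the right and rows downward; lengths in mm; the calibration is good to about 2 mm. A picture is of the moment at which its call begins. There is no depth.
- ctrl.sign_off(): hands the job in, once; it reports no verdict.
The state is a dict: "t": time; "qpos": joint angles; "qvel": joint speeds; "joint_efforts": joint torques, N m; "eef_pos": TCP position; "orientation": TCP orientation; "wrist_force": force on the tool from outside, world axes, zero at the start; "wrist_torque": the same for the moment, N m; "opening": opening from 0.0 (shut) to 1.0 (fully open).
Only numpy, scipy, OpenCV 4.12 (cv2) and the standard library are available. Lean on these libraries where they do the work, as an engineer would, in place of code of your own. Each camera call takes 0.05 s, during which the arm holds its last target. There are 200 camera calls.

TASK

Pick up the drilled aluminium shade carrier from the table, thread it onto the free end of the lamp's bent arm and slide it along the arm, round the bend, without forcing it (no more than 12 N against rod or buffer). Push it up against the rubber buffer near the post, press the buffer gently so that it gives a little, then let go so that the carrier stays resting at the buffer (within 3 mm of it). Leave the other things on the table as they are.

Things in the scene. Friction and masses are not known exactly. Their poses are not given: they have to be found in the camera images.
- carrier: the shade carrier: plain aluminium block, 22 (x) by 34 (y) by 36 mm (z), about 0.12 kg, brass thumbscrew head (14 mm across, 10 tall) on top. A straight round 14 mm bore goes right through along its x, centred 22 mm above the underside; either end may go first. Grip its flat y faces, 34 mm apart: that leaves the bore free. Origin: centre of the underside, z up
- carrier_bore (a point): the middle of the carrier's bore, on its axis, 11 mm from either mouth
- lamp: the lamp, fixed: dark round foot 150 mm across, 22 tall; 18 mm post with a 28 mm ball on top holding the arm, a steel rod of 11 mm diameter, all level, centre line 130 mm above the table. Origin: under the foot, on the post's axis, z up. In this frame the arm leaves the post straight along -y (the inner leg), bends once towards -x (70 mm radius) and runs on straight (the outer leg) to the free end
- rod_tip (a point): the rod's free end, on its centre line (its dome reaches 5.5 mm beyond); only its position counts, its axes mean nothing. The arm has been bent by hand, so between here and the post its shape differs each time and is not measured: the inner leg is 92 to 128 mm long, the bend turns 58 to 82 degrees, the outer leg is 50 to 92 mm long. Follow it by feel (or sight)
- post_top (a point): centre of the ball on the post, 130 mm up, where the inner leg ends. On the inner leg, the side away from the post of a dark stop collar bears a black rubber buffer, 26 mm across, 14 long. Its face is 44 to 70 mm from here, not measured, different each time: feel or see it. It gives like a spring, 2 N per mm, up to 9 mm: press it with 4 to 9 N, ease off before letting go
- jar: bystander: amber glass jar, 76 mm across, 100 mm tall; origin at the centre of its underside
- toy_car: bystander: blue toy car, 90 x 46 x 47 mm; origin under its centre
- candlestick: bystander: brass candlestick, 84 mm foot, 125 mm tall; origin at the centre of its underside
- small_box: bystander: cardboard box 90 x 70 x 60 mm; origin at the centre of its underside
- screwdriver: bystander: screwdriver lying flat, some 200 mm long; origin at the underside of its middle
- foot_block: bystander: plain solid aluminium block without a bore, 50 x 30 x 20 mm, lying flat; origin at the centre of its underside
- finial: bystander: small brass finial, 26 mm across, 30 mm tall, standing under the lamp's arm; origin at the centre of its underside
Not all that is in view belongs to the job. Leave any green look-alike of the carrier alone.

How it is judged:
By the outcome, as a careful person would: the job done as asked, in the order asked, and still so for the second after the job is handed in, with the robot touching nothing.
It also fails if it takes over 69 s, if anything falls off the work surface, if the arm or the gripper's body presses on something with over 40 N, if the wrist force passes 120 N, or if a joint passes its speed limit or range.

## Working session

There is one attempt and no reset: what is moved stays moved. The work goes in short steps, Python scripts to look and compute and a tool call to move; the robot and the scene stay as the last step left them, time stands still between calls to the robot, and variables do not carry over. Pictures are saved under pics/ and viewed, about 8 in all and at most 12, crops included, and the job is handed in when it is done.

Besides the shell and the picture viewer there is one more tool, called as name(argument=value, ...) on one line, values as JSON. move_arm: Moves the arm, as the interface text tells. Its arguments: {"type":"object","properties":{"motion":{"type":"array"},"claw":{"type":"number"},"grip_force":{"type":"number"}},"required":["motion"]}

```bash
mkdir -p pics
cat > h.py <<'E'
import numpy as np, cv2
from plant import ctrl
def grab(n):
    f=ctrl.grab_frame(n); R=cv2.Rodrigues(np.array(f["rvec"],float))[0]; t=np.array(f["tvec"],float).ravel(); K=np.array(f["intrinsics"],float)
    return f["color"],K,R,t
def ray(c,u,v):
    _,K,R,t=c; o=-R.T@t; d=R.T@np.linalg.inv(K)@np.array([u,v,1.]); return o,d/np.linalg.norm(d)
def plane(c,u,v,z):
    o,d=ray(c,u,v); return o+d*(z-o[2])/d[2]
def proj(c,p):
    _,K,R,t=c; q=K@(R@np.array(p,float)+t); return q[:2]/q[2]
def tri(c1,p1,c2,p2):
    o1,d1=ray(c1,*p1);o2,d2=ray(c2,*p2)
    s=np.linalg.lstsq(np.c_[d1,-d2],o2-o1,rcond=None)[0]
    a=o1+s[0]*d1;b=o2+s[1]*d2; return (a+b)/2,np.linalg.norm(a-b)
def save(c,n): cv2.imwrite("pics/"+n,cv2.cvtColor(c,cv2.COLOR_RGB2BGR))
E
python3 - <<'E'
from h import *
a=grab("scene");b=grab("side")
save(a[0],"scene0.png");save(b[0],"side0.png")
import pickle;pickle.dump((a,b),open("v0.pkl","wb"))
for c in(a,b): print(-c[2].T@c[3],c[2][2],c[1][0,0])
print(ctrl.get_state())
E
```

```text
[1190.02940767 -390.11720057  691.41192359] [-0.6731287   0.40773482 -0.61696845] 379.9255096627236
[-165.52152809  934.28420271  894.79495041] [ 0.49553158 -0.6492483  -0.57699662] 444.4659411771817
{'t': 0.1, 'qpos': array([-1.51912327e+00,  1.59004508e-01,  1.59811337e+00, -1.33042749e-05,
        1.38616101e+00, -2.10096978e-01]), 'qvel': array([ 0.00074365, -0.00166533, -0.00280247,  0.0005813 , -0.00081672,
       -0.00065153]), 'joint_efforts': array([-7.45381612e-05, -3.96992004e+01, -3.32338679e+01, -1.78239261e-04,
        4.23325881e-03, -8.66872568e-06]), 'eef_pos': array([ 148.75379744, -554.87328832,  230.40141523]), 'orientation': array([[ 9.65932805e-01,  2.58792980e-01, -1.00154788e-04],
       [ 2.58792778e-01, -9.65931398e-01,  1.68330785e-03],
       [ 3.38885599e-04, -1.65188160e-03, -9.99998578e-01]]), 'wrist_force': array([ 0.5556784 , -0.33167802, -0.17006901]), 'wrist_torque': array([-0.0266815 ,  0.01701514, -0.00891815]), 'opening': 1.0034343272981385}
```

View pics/scene0.png

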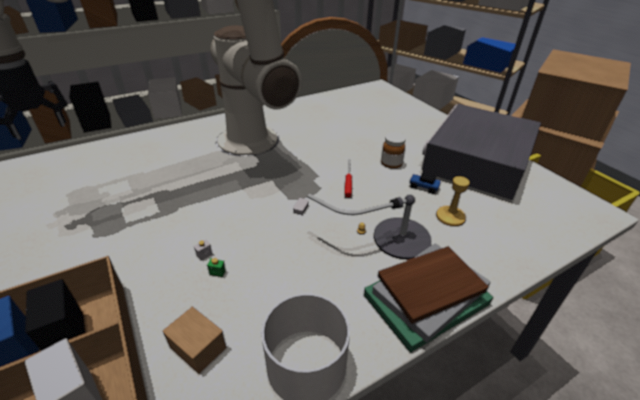

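View pics/side0.png

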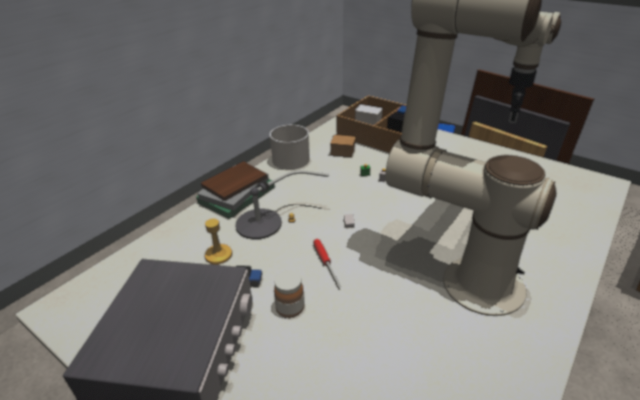

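The scene view shows three candidates: a grey block with a brass top at (203,249), a green look-alike at (216,267) and a plain grey block without a bore at (301,207). I choose (203,249) as the carrier. The rod tip is near (308,195), the ball near (409,200) and the dark collar and buffer near (397,203).

Run:
```python
from h import *
import pickle
a,b=pickle.load(open("v0.pkl","rb"))
A=cv2.resize(a[0][225:285,180:240],(360,360),interpolation=cv2.INTER_CUBIC)
B=cv2.resize(a[0][180:265,295:425],(780,510),interpolation=cv2.INTER_CUBIC)[:, :]
C=cv2.resize(b[0][160:245,235:335],(600,510),interpolation=cv2.INTER_CUBIC)
D=np.zeros((590,800,3),np.uint8)
B=cv2.resize(B,(520,340));C=cv2.resize(C,(400,340))[:, :]
D[:240,:240]=cv2.resize(A,(240,240));D[:240,260:542]=cv2.resize(C,(282,240));D[245:585,:520]=B
save(D,"crop0.png")
print("carrier",plane(a,203,249,25)); print("green",plane(a,216,267,25))
print("tip",plane(a,308,195,130),"ball",plane(a,409,200,130),"foot",plane(a,402,238,11))
print("side tip",plane(b,328,175,130), "ball",plane(b,257,188,130),"foot",plane(b,258,223,11))
for n in [(320,204),(335,209),(350,211),(365,211),(380,208),(392,204)]: print(n,plane(a,*n,130)[:2].round())
for p in [(301,207,10)]: print("block",plane(a,*p))
print(tri(a,(308,195),b,(328,175)))
print("finial",plane(a,362,232,5))
```

```text
carrier [ 491.87334851 -303.1984956    25.        ]
green [ 562.78249707 -294.00947276   25.        ]
tip [547.26415938 -44.37271271 130.        ] ball [682.06856462 158.00093641 130.        ] foot [688.15477673 153.69482308  11.        ]
side tip [549.33672458 -46.67848532 130.        ] ball [686.98815748 139.52178705 130.        ] foot [677.61983421 162.87595277  11.        ]
(320, 204) [591. -36.]
(335, 209) [624. -15.]
(350, 211) [647.  11.]
(365, 211) [664.  42.]
(380, 208) [672.  79.]
(392, 204) [674. 113.]
block [449.0829503  -14.29939143  10.        ]
(array([548.36934627, -45.12005532, 131.09106654]), np.float64(0.29124942264057385))
finial [613.99557644  80.56732726   5.        ]
```

View pics/crop0.png

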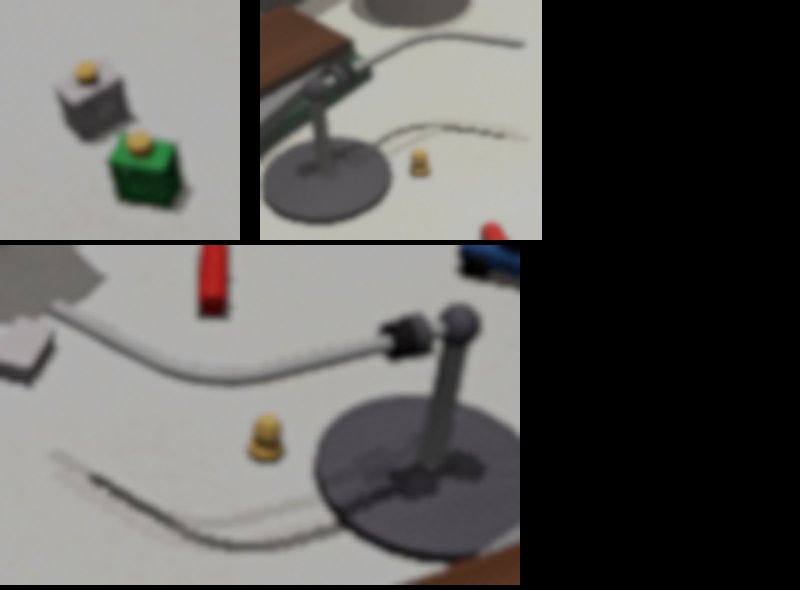

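The carrier is at about (492,-303) and the rod tip at (548,-45). The ball is near (684,158) and the buffer face near (674,110). I'm moving above the carrier for a close look.

move_arm(motion=[20,-8,0,0,0,0,35,-14,0,0,0,0,35,-14,0,0,0,0,35,-14,0,0,0,0,35,-14,0,0,0,0,35,-14,0,0,0,0,35,-14,0,0,0,0,35,-14,0,0,0,0,35,-14,0,0,0,0,35,-14,0,0,0,0,35,-14,0,0,0,0,26,-7,0,0,0,0], claw=100)

```text
t: 1.1
eef_pos: [492.9, -300.4, 230.8]
orientation: [[0.965, 0.261, -0.0], [0.261, -0.965, 0.001], [0.0, -0.001, -1.0]]
wrist_force: [-0.1, -1.8, 0.1]
opening: 1.001
```

Run:
```python
from h import *
import pickle
c=grab("wrist");save(c[0],"wrist1.png");pickle.dump(c,open("w1.pkl","wb"))
s=ctrl.get_state();print(s["eef_pos"],s["orientation"].round(3),s["qpos"].round(2),s["wrist_force"]);print(-c[2].T@c[3],c[2][2])
```

```text
[ 495.84713327 -298.44389865  230.77481411] [[ 0.965  0.263  0.002]
 [ 0.263 -0.965  0.003]
 [ 0.003 -0.002 -1.   ]] [-0.75  0.17  1.59  0.    1.39  0.55] [-0.70363158  3.22472554  0.08697474]
[ 557.24267697 -284.27418716  373.48279203] [-0.25494283 -0.06851623 -0.96452562]
```

View pics/wrist1.png

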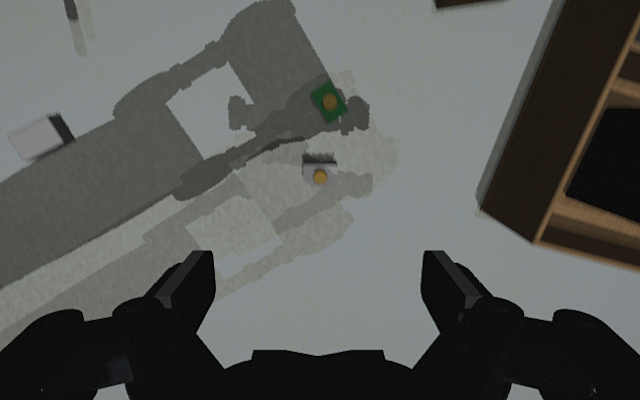

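The wrist view shows the carrier at (320,170), with its brass head at (320,177) and its long side across the image. The green block is at (328,102). I'll crop in closer.

Run:
```python
from h import *
import pickle
c=pickle.load(open("w1.pkl","rb"))
save(cv2.resize(c[0][140:200,285:355],(700,600),interpolation=cv2.INTER_CUBIC),"crop1.png")
print(plane(c,320,177,46))
```

```text
[ 490.65288933 -304.42838765   46.        ]
```

View pics/crop1.png

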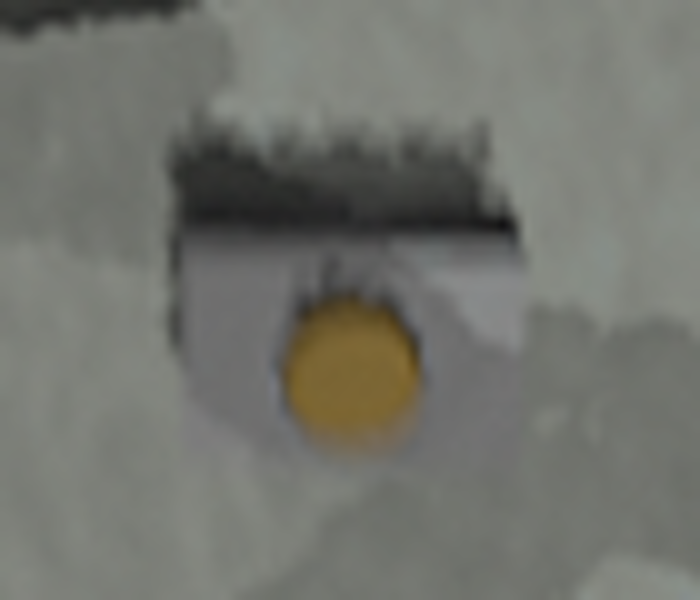

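Run:
```python
from h import *
import pickle
c=pickle.load(open("w1.pkl","rb"))
P=lambda x,y,z:plane(c,285+x/10-.45,140+y/10-.45,z)
p=P(180,229,36);q=P(520,238,36);r=P(522,455,36)
d=q-p;print(d,np.linalg.norm(d),np.degrees(np.arctan2(d[1],d[0])),"short",r-q)
h=P(352,373,46);print("head",h)
s=ctrl.get_state();R=s["orientation"];print(s["eef_pos"],"tooly deg",np.degrees(np.arctan2(R[1,1],R[0,1])))
print("in tool",R.T@(h-s["eef_pos"]))
```

```text
[  7.87651223 -32.60688699   0.        ] 33.544724240103996 -76.41979551680362 short [-21.09214777  -6.22969705   0.        ]
head [ 490.73275135 -304.15604983   46.        ]
[ 495.84713327 -298.44389865  230.77481411] tooly deg -74.74742575878727
in tool [ -6.99351327   4.51463792 184.74638378]
```

move_arm(motion=[-3,2,10,0,0,0.015,-4,2.5,25,0,0,0.015,0,0,30,0,0,0,0,0,30,0,0,0,0,0,30,0,0,0,0,0,25,0,0,0,0,0,20,0,0,0,0,0,20,0,0,0,0,0,15,0,0,0,0,0,10,0,0,0,0,0,6,0,0,0,0,0,0,0,0,0], claw=100)

```text
t: 2.15
eef_pos: [484.2, -308.9, 8.8]
orientation: [[0.973, 0.229, -0.002], [0.229, -0.973, 0.002], [-0.002, -0.002, -1.0]]
wrist_force: [0.2, 0.0, -0.3]
opening: 1.0
```

Run:
```python
from h import *
s=ctrl.get_state();print(s["eef_pos"],s["wrist_force"],np.degrees(np.arctan2(*s["orientation"][:2,1][::-1])))
a=grab("scene");save(cv2.resize(a[0][190:290,150:270],(600,500),interpolation=cv2.INTER_CUBIC),"crop2.png")
```

```text
[ 484.16064704 -308.93070404    8.75676327] [ 0.19799749  0.0122271  -0.31471256] -76.77613385629878
```

The last pose reading was taken while the arm was still moving, so I'm correcting by about 8 mm before closing.

move_arm(motion=[4,-1.6,0,0,0,0,3.7,-1.6,2,0,0,0,0,0,2.5,0,0,0,0,0,0,0,0,0,0,0,0,0,0,0], claw=100)

```text
t: 2.62
eef_pos: [492.4, -304.3, 5.9]
orientation: [[0.973, 0.23, 0.0], [0.23, -0.973, -0.0], [0.0, 0.0, -1.0]]
wrist_force: [0.2, -0.5, 0.1]
opening: 1.001
```

move_arm(motion=[0,0,0,0,0,0,0,0,0,0,0,0,0,0,0,0,0,0,0,0,0,0,0,0,0,0,0,0,0,0,0,0,0,0,0,0,0,0,0,0,0,0,0,0,0,0,0,0,0,0,0,0,0,0,0,0,0,0,0,0], claw=20, grip_force=40)

```text
t: 3.45
eef_pos: [492.4, -304.6, 6.0]
orientation: [[0.973, 0.23, 0.0], [0.23, -0.973, -0.0], [0.0, 0.0, -1.0]]
wrist_force: [-0.8, 0.2, 2.6]
opening: 0.39
```

move_arm(motion=[0,0,-10,0,0,0,0,0,-30,0,0,0,0,0,-34,0,0,0,8,-29.5,-20,0,0,0,8,-29.5,-20,0,0,0,8,-29.5,-20,0,0,0,8,-29.5,-20,0,0,0,8,-29.5,-20,0,0,0,8,-29.5,-20,0,0,0,8,-29.5,-20,0,0,0,8,-29.5,-20,0,0,0,0,0,0,0,0,0])

```text
t: 4.45
eef_pos: [502.0, -56.0, 244.7]
orientation: [[0.972, 0.234, 0.007], [0.234, -0.972, -0.0], [0.007, 0.002, -1.0]]
wrist_force: [0.6, -0.9, -0.2]
opening: 0.389
```

move_arm(motion=[0,0,0,0,0,0,0,0,0,0,0,0,0,0,0,0,0,0])

```text
t: 4.7
eef_pos: [499.5, -60.7, 238.5]
orientation: [[0.974, 0.229, -0.002], [0.229, -0.974, 0.0], [-0.002, -0.001, -1.0]]
wrist_force: [0.6, 0.2, -1.6]
opening: 0.393
```

Run:
```python
from h import *
import pickle
c=grab("wrist");save(c[0],"wrist2.png");pickle.dump(c,open("w2.pkl","wb"))
s=ctrl.get_state();print(s["eef_pos"],s["qpos"].round(2),s["wrist_force"],s["opening"]);print(-c[2].T@c[3],c[2][2])
```

```text
[499.57309535 -60.83132639 238.46444923] [-0.36 -0.03  1.78 -0.    1.39  0.98] [ 0.68035667  0.88580394 -1.40602515] 0.3920628613839193
[564.71156076 -46.64154837 381.00621982] [-0.25925429 -0.06083358 -0.96389133]
```

View pics/wrist2.png

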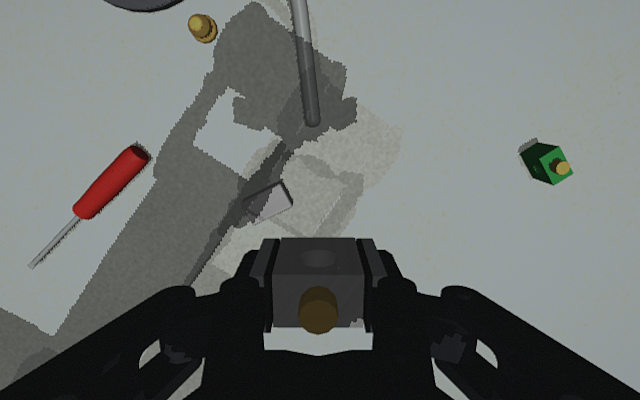

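The carrier is held square at (318,285), with the rod tip ahead at (313,123) and the leg running up to (298,0). I'll measure the tip, the leg direction and the head offset.

Run:
```python
from h import *
import pickle
c=pickle.load(open("w2.pkl","rb"))
g=cv2.cvtColor(c[0],cv2.COLOR_RGB2GRAY).astype(float)
s=ctrl.get_state();R=s["orientation"];T=s["eef_pos"]
for v in (3,20,40,60,80,100,112):
    r=g[v,270:345];d=np.gradient(cv2.GaussianBlur(r[None],(5,1),1)[0]); print(v,"edges",270+d.argmin(),270+d.argmax(),end="; ")
print()
for p in [(313,126),(312,112),(309.5,90),(306,60),(302.5,30),(299,3)]:
    w=plane(c,*p,130);print(p,w.round(1),"tool",(R.T@(w-T)).round(1))
h=plane(c,318,311,T[2]+40);print("head tool",R.T@(h-T))
a=plane(c,273,238,T[2]+30);b=plane(c,360,238,T[2]+30);print("front top corners tool",R.T@(a-T),R.T@(b-T))
A=grab("scene");B=grab("side");save(A[0],"sc2.png");pickle.dump((A,B),open("v2.pkl","wb"))
```

```text
3 edges 287 307; 20 edges 291 309; 40 edges 309 303; 60 edges 296 331; 80 edges 300 316; 100 edges 301 319; 112 edges 302 320; 
(313, 126) [547.6 -47.2 130. ] tool [ 50.1  -2.2 108.4]
(312, 112) [556.9 -44.3 130. ] tool [ 59.8  -2.9 108.3]
(309.5, 90) [571.  -39.3 130. ] tool [ 74.7  -4.5 108.3]
(306, 60) [589.4 -32.7 130. ] tool [ 94.1  -6.8 108.3]
(302.5, 30) [607.1 -26.3 130. ] tool [112.8  -9.  108.2]
(299, 3) [622.3 -20.6 130. ] tool [128.9 -11.1 108.2]
head tool [ -1.83026862   1.11795356 -39.99723211]
front top corners tool [ 20.63591547 -14.60152404 -30.03045465] [ 20.64827024  15.80030163 -30.06683646]
```

Run:
```python
from h import *
import pickle
c=pickle.load(open("w2.pkl","rb"))
s=ctrl.get_state();R=s["orientation"];T=s["eef_pos"];print(c[1])
P=lambda x,y,z:proj(c,T+R@np.array([x,y,-z])).round(0)
for n,p in dict(ftl=(11,-17,30),ftr=(11,17,30),fbl=(11,-17,-6),fbr=(11,17,-6),btl=(-11,-17,30),bore=(11,0,16),head=(0,0,40)).items(): print(n,P(*p))
save(cv2.resize(c[0][220:350,230:410],(720,520),interpolation=cv2.INTER_CUBIC),"crop3.png")
```

```text
[[345.44140965   0.         317.72254661]
 [  0.         345.44140965 197.02787974]
 [  0.           0.           1.        ]]
ftl [267. 263.]
ftr [363. 263.]
fbl [278. 228.]
fbr [353. 228.]
btl [269. 317.]
bore [315. 247.]
head [315. 306.]
```

View pics/crop3.png

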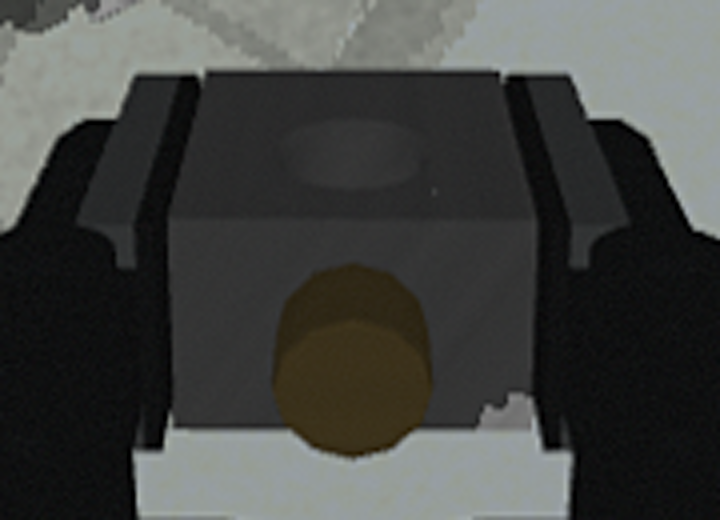

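Fitting the block corners gives a camera offset of about +1 mm in tool y. The outer leg points at about 19.7° in the world and the tool at 13.2°, so I'll turn by -0.115 and come down 24 mm short of the tip.

move_arm(motion=[8,0.4,10,0,0,-0.03,7,0.3,20,0,0,-0.03,0,0,25,0,0,-0.03,0,0,25,0,0,-0.025,0,0,20,0,0,0,0,0,14,0,0,0,0,0,7,0,0,0,0,0,3,0,0,0,0,0,0,0,0,0,0,0,0,0,0,0,0,0,0,0,0,0])

```text
t: 5.77
eef_pos: [516.0, -57.5, 117.1]
orientation: [[0.941, 0.34, 0.002], [0.34, -0.941, -0.001], [0.002, 0.001, -1.0]]
wrist_force: [-0.1, -0.3, -1.2]
opening: 0.392
```

Run:
```python
from h import *
import pickle
c=grab("wrist");pickle.dump(c,open("w3.pkl","wb"));A=grab("scene");B=grab("side");pickle.dump((A,B),open("v3.pkl","wb"))
s=ctrl.get_state();print(s["eef_pos"],s["orientation"].round(3),s["wrist_force"])
D=np.zeros((600,800,3),np.uint8);D[:400,:480]=cv2.resize(c[0][:330,120:516],(480,400))
q=proj(B,(540,-50,130)).astype(int);x,y=q;D[400:600,:300]=cv2.resize(B[0][y-30:y+30,x-45:x+45],(300,200),interpolation=cv2.INTER_CUBIC)
q2=proj(A,(540,-50,130)).astype(int);x,y=q2;D[400:600,320:620]=cv2.resize(A[0][y-30:y+30,x-45:x+45],(300,200),interpolation=cv2.INTER_CUBIC)
print(q,q2);save(D,"m3.png")
```

```text
[515.66928824 -57.26752763 116.69557238] [[ 0.94   0.34   0.002]
 [ 0.34  -0.94  -0.001]
 [ 0.001  0.001 -1.   ]] [ 0.190152  -0.6386119 -1.2981669]
[330 175] [304 194]
```

View pics/m3.png

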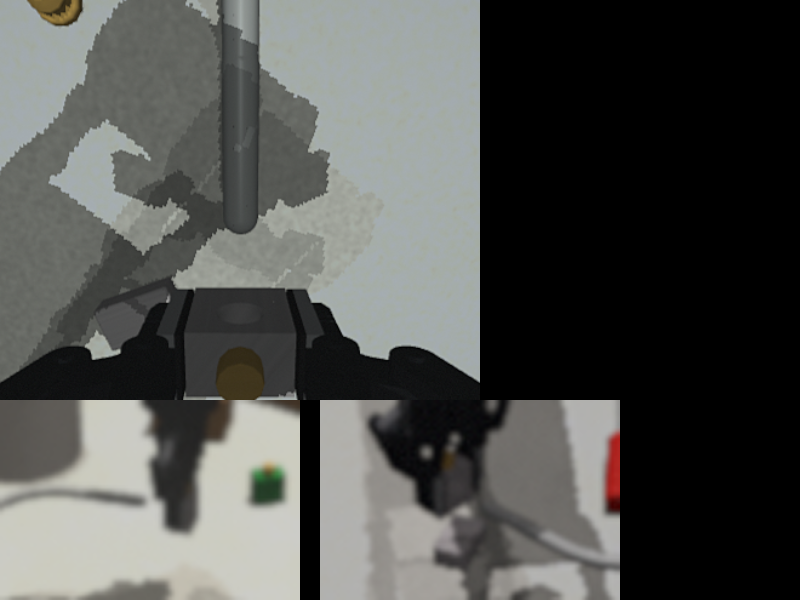

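In the wrist view the rod's centre line (x≈241) is in line with the bore (x≈240) and parallel to the tool axis. I'll lower 2.5 mm, move up to the tip and enter slowly.

move_arm(motion=[6,0,1.5,0,0,0,6,0,1,0,0,0,4,0,0,0,0,0,3,0,0,0,0,0,0,0,0,0,0,0,0,0,0,0,0,0,0,0,0,0,0,0])

```text
t: 6.5
eef_pos: [532.9, -50.6, 113.2]
orientation: [[0.94, 0.34, -0.0], [0.34, -0.94, 0.0], [-0.0, -0.0, -1.0]]
wrist_force: [0.4, 0.1, -1.4]
opening: 0.39
```

move_arm(motion=[2,0,0,0,0,0,2,0,0,0,0,0,2,0,0,0,0,0,2,0,0,0,0,0])

```text
t: 6.83
eef_pos: [540.7, -47.8, 113.3]
orientation: [[0.94, 0.34, 0.0], [0.34, -0.94, -0.0], [0.0, 0.0, -1.0]]
wrist_force: [0.1, 0.4, -1.2]
opening: 0.392
```

move_arm(motion=[2,0,-0.5,0,0,0,2,0,0,0,0,0,2,0,0,0,0,0,2,0,0,0,0,0,2,0,0,0,0,0])

```text
t: 7.25
eef_pos: [550.1, -44.4, 113.8]
orientation: [[0.94, 0.34, -0.0], [0.34, -0.94, 0.0], [-0.0, -0.0, -1.0]]
wrist_force: [-0.9, -0.2, -1.0]
opening: 0.398
```

Run:
```python
from h import *
import pickle
c=grab("wrist");pickle.dump(c,open("w4.pkl","wb"))
s=ctrl.get_state();print(s["eef_pos"],s["wrist_force"],s["wrist_torque"])
D=np.zeros((500,800,3),np.uint8);D[:,:]=cv2.resize(c[0][:,:],(800,500))
save(D,"m4.png")
```

```text
[550.36877303 -44.33164575 113.82933396] [ 0.25595626  0.4141871  -1.77759097] [ 0.0277329  -0.02107006  0.02583759]
```

View pics/m4.png

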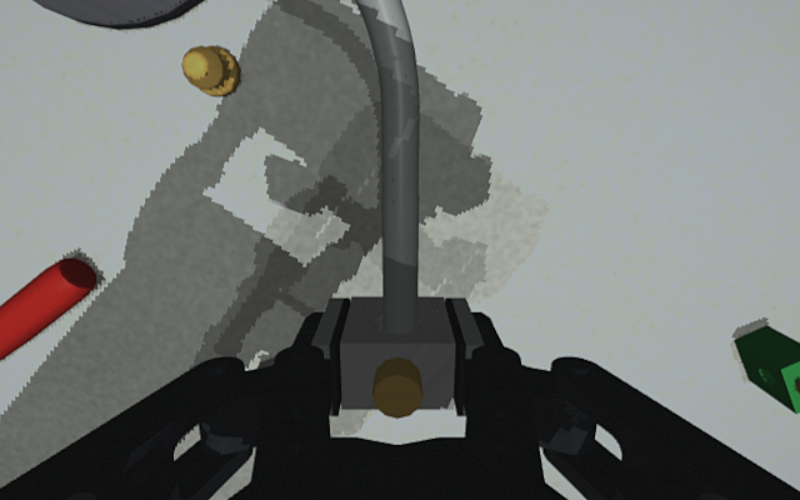

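The rod has entered the bore with no force. Its centre line in this picture runs from (400,300) straight to about (401,170), then curves left through (392,50) to (377,3).

Run:
```python
from h import *
import pickle
c=pickle.load(open("w4.pkl","rb"));s=ctrl.get_state();R=s["orientation"];T=s["eef_pos"]
P=[]
for p in [(400,300),(401,250),(401,200),(401,150),(399,100),(392,50),(383,20),(377,3)]:
    w=plane(c,p[0]/1.25,p[1]/1.25,130);P.append(w);print(p,w.round(1)[:2],"tool",(R.T@(w-T)).round(1)[:2])
a,b=pickle.load(open("v0.pkl","rb"))
# pixel points along rod in first scene picture (from crop0, 4x): inner leg
for x,y in [(60,311),(110,335),(150,360),(190,377),(235,381),(280,374),(320,362),(360,350),(383,342),(458,322)]:
    print(plane(a,295+x/4-.4,180+(y-245)/4-.4,130)[:2].round(1))
# same in side crop (2.82x)
for x,y in [(522,44),(490,40),(450,37),(420,42),(390,53),(368,65)]:
    print("side",plane(b,235+(x-260)/2.82-.3,160+y/2.82-.3,130)[:2].round(1))
```

```text
(400, 300) [564.  -41.5] tool [13.8  2. ]
(401, 250) [579.4 -36.2] tool [30.1  2.2]
(401, 200) [593.8 -31. ] tool [45.4  2.2]
(401, 150) [607.4 -26. ] tool [59.8  2.2]
(399, 100) [619.9 -20.9] tool [73.4  1.6]
(392, 50) [631.3 -14.7] tool [86.2 -0.3]
(383, 20) [637.4 -10. ] tool [93.6 -2.7]
(377, 3) [640.7  -7.2] tool [97.6 -4.2]
[553.  -43.1]
[587.7 -28.4]
[619.  -19.8]
[643.2  -7.7]
[658.7  12.8]
[666.2  39. ]
[668.7  65.6]
[671.2  92.9]
[671.9 109.4]
[678.7 161.2]
side [549.3 -44.5]
side [584.6 -30.7]
side [626.7  -9.7]
side [648.4  18.3]
side [661.6  55.8]
side [665.7  88.8]
```

move_arm(motion=[4,0,0,0,0,0,4.5,0,0,0,0,0,4.5,0,0,0,0,0,4.5,0,0,0,0,0,4.5,0,0,0,0,0,4.5,0,0,0,0,0,4.5,0,0,0,0,0,4.5,0,0,0,0,0,4.5,0,0,0,0,0,4,0,0,0,0,0,3,0,0,0,0,0,3,0,0,0,0,0])

```text
t: 8.3
eef_pos: [597.2, -27.3, 113.8]
orientation: [[0.94, 0.34, -0.0], [0.34, -0.94, 0.0], [-0.0, -0.0, -1.0]]
wrist_force: [-0.1, -0.0, -1.3]
opening: 0.388
```

Run:
```python
from h import *
import pickle
c=grab("wrist");pickle.dump(c,open("w5.pkl","wb"))
s=ctrl.get_state();print(s["eef_pos"],s["wrist_force"],s["wrist_torque"],s["qpos"].round(2))
save(cv2.resize(c[0],(800,500)),"m5.png")
```

```text
[597.59805912 -27.24905713 113.8581475 ] [-0.30378514 -0.04641081 -0.80677358] [ 0.01234345  0.05179843 -0.03614554] [-0.25  0.33  1.64  0.    1.18  0.98]
```

View pics/m5.png

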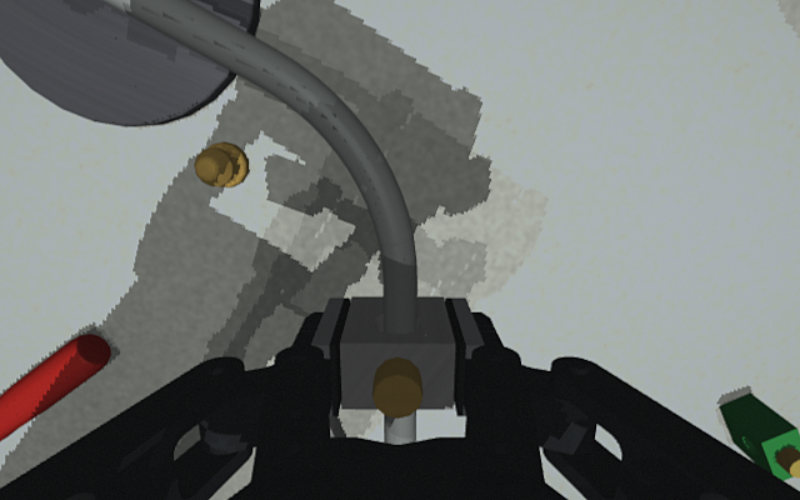

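The rod runs on from (400,300) and bends left through (371,160) and (320,97). The inner leg passes (250,53) and (200,27), up to the lamp foot.

Run:
```python
from h import *
import pickle
c=pickle.load(open("w5.pkl","rb"));s=ctrl.get_state();R=s["orientation"];T=s["eef_pos"]
g=cv2.GaussianBlur(cv2.cvtColor(c[0],cv2.COLOR_RGB2GRAY),(3,3),0).astype(int)
for x in (130,160,190,200,220,240,260):print(x,g[0:90:3,x].tolist())
for p in [(400,300),(399,250),(390,205),(371,160),(345,122),(320,97),(290,74),(250,53),(200,27)]:
    w=plane(c,p[0]/1.25,p[1]/1.25,130);print(p,w.round(1)[:2],"tool",(R.T@(w-T)).round(1)[:2])
```

```text
130 [85, 88, 88, 82, 72, 80, 77, 72, 61, 60, 69, 68, 66, 67, 73, 80, 79, 78, 78, 77, 78, 78, 77, 77, 77, 76, 76, 75, 78, 76]
160 [58, 74, 61, 73, 81, 84, 88, 90, 90, 87, 78, 79, 76, 68, 57, 70, 81, 83, 84, 83, 82, 81, 82, 79, 80, 81, 79, 66, 25, 93]
190 [53, 52, 53, 54, 48, 49, 79, 70, 66, 78, 83, 87, 82, 93, 91, 86, 72, 78, 73, 62, 79, 96, 104, 106, 121, 111, 105, 110, 107, 106]
200 [82, 60, 50, 50, 47, 42, 33, 25, 22, 40, 68, 78, 84, 87, 92, 93, 92, 85, 79, 78, 72, 59, 75, 88, 111, 109, 108, 106, 106, 107]
220 [141, 115, 106, 103, 102, 105, 107, 104, 103, 99, 92, 92, 90, 67, 70, 79, 85, 88, 91, 97, 94, 87, 81, 79, 73, 61, 75, 103, 108, 106]
240 [104, 105, 103, 104, 105, 102, 101, 102, 104, 107, 108, 110, 107, 93, 93, 92, 92, 77, 65, 76, 82, 86, 90, 96, 100, 94, 83, 76, 79, 73]
260 [103, 105, 109, 107, 106, 106, 106, 103, 103, 101, 102, 103, 103, 104, 104, 103, 104, 105, 88, 87, 88, 89, 87, 62, 72, 79, 84, 85, 82, 89]
(400, 300) [611.1 -24.4] tool [13.7  2. ]
(399, 250) [626.4 -18.6] tool [30.   1.6]
(390, 205) [638.5 -11.4] tool [43.8 -1. ]
(371, 160) [648.9  -1.8] tool [56.9 -6.5]
(345, 122) [656.4   8.5] tool [ 67.4 -13.6]
(320, 97) [660.4  17. ] tool [ 74.1 -20.3]
(290, 74) [663.3  26.5] tool [ 80.1 -28.2]
(250, 53) [664.7  38.2] tool [ 85.4 -38.7]
(200, 27) [666.4  52.3] tool [ 91.8 -51.4]
```

The fit gives a bend start about 26 mm ahead of the block centre, a turn of about 64° and a 70 mm radius. I'll follow it in small steps and watch the force.

move_arm(motion=[3.5,0,0,0,0,0,3.5,0,0,0,0,0,3.5,0,0,0,0,0,3.5,0,0,0,0,0,3.5,0,0,0,0,0,3.5,0,0,0,0,0,4,-0.2,0,0,0,-0.015,4,-0.25,0,0,0,-0.035,4,-0.2,0,0,0,-0.052,0,0,0,0,0,0])

```text
t: 9.18
eef_pos: [628.3, -15.1, 113.9]
orientation: [[0.9, 0.436, 0.001], [0.436, -0.9, 0.0], [0.001, 0.0, -1.0]]
wrist_force: [-0.3, 0.3, -0.9]
opening: 0.394
```

```bash
cat > st.py <<'E'
from h import *
s=ctrl.get_state();R=s["orientation"]
print(s["eef_pos"].round(1),"hdg",round(float(np.degrees(np.arctan2(R[1,0],R[0,0]))),2),"F tool",(R.T@s["wrist_force"]).round(1),"M tool",(R.T@s["wrist_torque"]).round(3),round(s["opening"],3),s["qpos"].round(2))
E
python3 st.py
```

```text
[628.3 -15.1 113.9] hdg 25.84 F tool [-0.1 -0.4  0.9] M tool [-0.023  0.025 -0.068] 0.394 [-0.22  0.4   1.54  0.    1.2   0.9 ]
```

move_arm(motion=[4,-0.19,0,0,0,-0.057,4,-0.19,0,0,0,-0.057,4,-0.19,0,0,0,-0.057,4,-0.19,0,0,0,-0.057,0,0,0,0,0,0])

```text
t: 9.6
eef_pos: [641.4, -6.3, 113.8]
orientation: [[0.779, 0.627, 0.0], [0.627, -0.779, 0.0], [0.0, 0.0, -1.0]]
wrist_force: [-0.3, -0.8, -1.6]
opening: 0.389
```

```bash
python3 st.py
```

```text
[641.4  -6.3 113.8] hdg 38.83 F tool [-0.7  0.5  1.6] M tool [ 0.012 -0.011  0.042] 0.389 [-0.2   0.43  1.5   0.    1.21  0.7 ]
```

move_arm(motion=[4,-0.19,0,0,0,-0.057,4,-0.19,0,0,0,-0.057,4,-0.19,0,0,0,-0.057,4,-0.19,0,0,0,-0.057,0,0,0,0,0,0])

```text
t: 10.02
eef_pos: [652.1, 5.3, 113.7]
orientation: [[0.618, 0.786, -0.0], [0.786, -0.618, 0.0], [0.0, -0.0, -1.0]]
wrist_force: [-0.5, 0.4, -1.5]
opening: 0.392
```

```bash
python3 st.py
```

```text
[652.1   5.3 113.7] hdg 51.82 F tool [ 0.  -0.6  1.5] M tool [ 0.024 -0.012 -0.031] 0.392 [-0.18  0.46  1.47  0.    1.22  0.49]
```

move_arm(motion=[4,-0.19,0,0,0,-0.057,4,-0.19,0,0,0,-0.057,4,-0.19,0,0,0,-0.057,4,-0.19,0,0,0,-0.057,0,0,0,0,0,0])

```text
t: 10.43
eef_pos: [659.6, 19.2, 113.5]
orientation: [[0.425, 0.905, -0.001], [0.905, -0.425, 0.001], [-0.0, -0.001, -1.0]]
wrist_force: [-0.9, 1.9, 0.2]
opening: 0.392
```

```bash
python3 st.py;  python3 - <<'E'
from h import *
import pickle
c=grab("wrist");pickle.dump(c,open("w6.pkl","wb"))
save(cv2.resize(c[0],(800,500)),"m6.png")
E
```

```text
[659.6  19.2 113.5] hdg 64.84 F tool [ 1.4 -1.7 -0.2] M tool [ 0.249  0.077 -0.032] 0.392 [-0.15  0.48  1.44  0.    1.22  0.29]
```

View pics/m6.png

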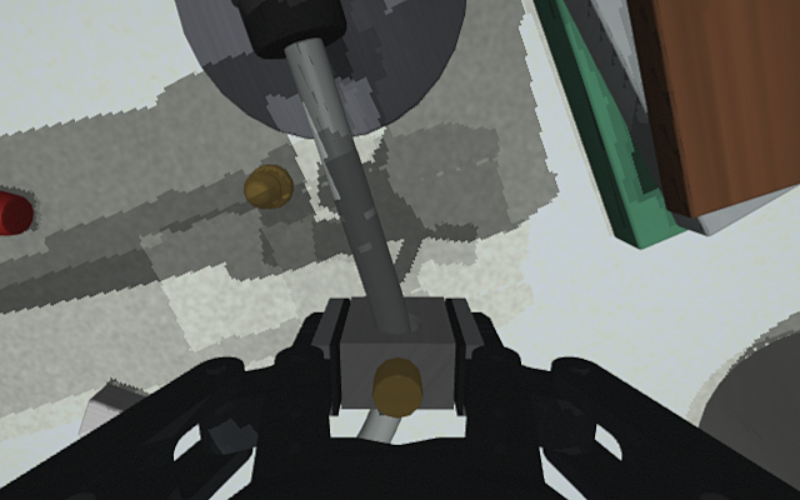

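The inner leg is straight from (388,300) to the buffer face at (307,48). A light side force of 1.7 N pushes the tool to the left (-y). I'll compute the remaining turn and distance.

```bash
python3 - <<'E'
from h import *
import pickle
c=pickle.load(open("w6.pkl","rb"));s=ctrl.get_state();R=s["orientation"];T=s["eef_pos"]
L=[]
for p in [(388,300),(373,240),(354.5,187),(336,135),(320,90),(307,48)]:
    w=plane(c,p[0]/1.25,p[1]/1.25,130);q=(R.T@(w-T));L.append(q[:2]);print(p,w.round(1)[:2],"tool",q.round(1)[:2])
h=plane(c,398/1.25,390/1.25,T[2]+40);print("head",(R.T@(h-T)).round(1))
L=np.array(L);k=np.polyfit(L[:,0],L[:,1],1);print(k,np.degrees(np.arctan(k[0])))
E
python3 st.py
```

```text
(388, 300) [663.1  32.6] tool [13.7 -2.6]
(373, 240) [667.3  52.1] tool [33.2 -7.1]
(354.5, 187) [669.5  68.7] tool [ 49.2 -12.3]
(336, 135) [671.3  84.1] tool [ 63.8 -17.2]
(320, 90) [672.9  96.7] tool [ 75.9 -21.2]
(307, 48) [674.7 107.6] tool [ 86.5 -24.2]
head [ -2.7   0.5 -40. ]
[-0.30411508  2.23983812] -16.91530735423944
[659.6  19.1 113.5] hdg 64.72 F tool [ 0.7 -1.3  1.1] M tool [ 0.358  0.117 -0.021] 0.391 [-0.15  0.48  1.44  0.    1.22  0.29]
```

move_arm(motion=[0,-0.3,0,0,0,-0.03,0,-0.2,0,0,0,-0.02,0,0,0,0,0,0,0,0,0,0,0,0])

```text
t: 10.82
eef_pos: [659.2, 19.2, 113.6]
orientation: [[0.38, 0.925, -0.001], [0.925, -0.38, 0.001], [0.0, -0.001, -1.0]]
wrist_force: [-2.3, 3.6, -1.3]
opening: 0.393
```

```bash
python3 st.py
```

```text
[659.2  19.2 113.6] hdg 67.66 F tool [ 2.5 -3.5  1.3] M tool [0.46  0.385 0.021] 0.393 [-0.15  0.48  1.44  0.    1.22  0.24]
```

move_arm(motion=[0.5,-0.6,0,0,0,0,0,0,0,0,0,0,0,0,0,0,0,0])

```text
t: 11.07
eef_pos: [659.2, 19.4, 113.7]
orientation: [[0.379, 0.925, -0.0], [0.925, -0.379, -0.0], [-0.0, -0.0, -1.0]]
wrist_force: [-1.6, 1.1, -1.4]
opening: 0.392
```

```bash
python3 st.py
```

```text
[659.2  19.4 113.7] hdg 67.73 F tool [ 0.5 -1.9  1.4] M tool [0.302 0.106 0.051] 0.392 [-0.15  0.48  1.44 -0.    1.22  0.24]
```

move_arm(motion=[1.5,-0.5,0,0,0,-0.01,1.5,-0.3,0,0,0,-0.02,0,0,0,0,0,0,0,0,0,0,0,0])

```text
t: 11.4
eef_pos: [660.1, 22.6, 114.1]
orientation: [[0.35, 0.937, 0.001], [0.937, -0.35, -0.0], [0.0, 0.001, -1.0]]
wrist_force: [0.5, 0.2, -0.9]
opening: 0.391
```

```bash
python3 st.py
```

```text
[660.1  22.6 114.1] hdg 69.5 F tool [0.3 0.4 0.9] M tool [ 0.032 -0.018 -0.036] 0.391 [-0.15  0.48  1.44 -0.    1.22  0.21]
```

move_arm(motion=[3,-0.2,0,0,0,-0.043,3,-0.2,0,0,0,-0.043,0,0,0,0,0,0,0,0,0,0,0,0])

```text
t: 11.73
eef_pos: [661.4, 28.4, 113.9]
orientation: [[0.27, 0.963, 0.0], [0.963, -0.27, -0.0], [-0.0, 0.0, -1.0]]
wrist_force: [-0.1, -0.7, -1.9]
opening: 0.393
```

```bash
python3 st.py
```

```text
[661.4  28.4 113.9] hdg 74.36 F tool [-0.7  0.1  1.9] M tool [-0.042  0.     0.002] 0.393 [-0.14  0.48  1.43 -0.    1.23  0.13]
```

move_arm(motion=[3,-0.15,0,0,0,-0.04,3,-0.12,0,0,0,-0.035,0,0,0,0,0,0,0,0,0,0,0,0])

```text
t: 12.07
eef_pos: [662.6, 34.2, 113.9]
orientation: [[0.197, 0.98, 0.0], [0.98, -0.197, -0.0], [-0.0, 0.0, -1.0]]
wrist_force: [0.6, -0.7, -1.5]
opening: 0.389
```

```bash
python3 st.py
```

```text
[662.6  34.2 113.9] hdg 78.62 F tool [-0.6  0.7  1.5] M tool [-0.024 -0.005 -0.026] 0.389 [-0.13  0.49  1.43 -0.    1.23  0.07]
```

Run:
```python
from h import *
import pickle
c=grab("wrist");pickle.dump(c,open("w7.pkl","wb"));save(c[0],"m7.png")
s=ctrl.get_state();R=s["orientation"];T=s["eef_pos"]
g=cv2.cvtColor(c[0],cv2.COLOR_RGB2GRAY)[:240];e=cv2.Canny(g,25,60);e[:,:240]=0;e[:,380:]=0
l=cv2.HoughLinesP(e,1,np.pi/360,30,minLineLength=40,maxLineGap=8)
for x1,y1,x2,y2 in l[:,0]:
    if abs(y2-y1)<3*abs(x2-x1):continue
    a,b=[(R.T@(plane(c,x,y,130)-T))[:2] for x,y in((x1,y1),(x2,y2))]
    print((x1,y1,x2,y2),a.round(1),b.round(1),"ang",np.degrees(np.arctan((b-a)[1]/(b-a)[0])).round(1))
```

```text
(np.int32(323), np.int32(67), np.int32(326), np.int32(125)) [77.4  1.8] [57.9  3. ] ang -3.4
(np.int32(325), np.int32(121), np.int32(330), np.int32(225)) [59.3  2.6] [19.8  4.8] ang -3.1
(np.int32(296), np.int32(124), np.int32(300), np.int32(208)) [58.2 -7.8] [26.7 -6.8] ang -1.8
(np.int32(266), np.int32(26), np.int32(269), np.int32(67)) [ 90.3 -17.3] [ 77.4 -16.7] ang -2.3
(np.int32(296), np.int32(178), np.int32(299), np.int32(137)) [38.4 -8.1] [53.6 -6.8] ang 5.0
(np.int32(288), np.int32(139), np.int32(310), np.int32(72)) [ 52.9 -10.8] [75.8 -2.7] ang 19.5
```

move_arm(motion=[2,-0.4,0,0,0,-0.024,2,-0.4,0,0,0,-0.02,2,-0.2,0,0,0,0,0,0,0,0,0,0,0,0,0,0,0,0])

```text
t: 12.53
eef_pos: [662.6, 40.6, 113.8]
orientation: [[0.152, 0.988, 0.0], [0.988, -0.152, -0.0], [-0.0, 0.0, -1.0]]
wrist_force: [-0.5, 0.1, -2.4]
opening: 0.39
```

```bash
python3 st.py
cat > rod.py <<'E'
from h import *
c=grab("wrist")
s=ctrl.get_state();R=s["orientation"];T=s["eef_pos"]
g=cv2.cvtColor(c[0],cv2.COLOR_RGB2GRAY)[:240];e=cv2.Canny(g,25,60);e[:,:240]=0;e[:,380:]=0
l=cv2.HoughLinesP(e,1,np.pi/360,25,minLineLength=30,maxLineGap=8)
for x1,y1,x2,y2 in l[:,0]:
    if abs(y2-y1)<5*abs(x2-x1):continue
    a,b=[(R.T@(plane(c,x,y,130)-T))[:2] for x,y in((x1,y1),(x2,y2))]
    print((int(x1),int(y1),int(x2),int(y2)),a.round(1),b.round(1),"ang",np.degrees(np.arctan((b-a)[1]/(b-a)[0])).round(1))
E
python3 rod.py
```

```text
[662.6  40.6 113.8] hdg 81.23 F tool [-0.  -0.5  2.4] M tool [-0.047 -0.01   0.015] 0.39 [-0.12  0.49  1.43 -0.    1.23  0.03]
(335, 237, 335, 89) [14.8  6.7] [70.2  5.9] ang -0.8
(306, 153, 306, 206) [47.8 -4.4] [27.5 -4.6] ang 0.5
(248, 78, 255, 115) [ 73.8 -24.3] [ 61.4 -22.4] ang -8.3
(306, 109, 311, 150) [63.4 -4.3] [48.9 -2.6] ang -6.7
(278, 14, 280, 62) [ 93.9 -13.3] [ 79. -13.] ang -0.9
(282, 46, 283, 84) [ 84.1 -12.2] [ 71.9 -12.2] ang -0.1
(243, 168, 246, 127) [ 42.2 -27.8] [ 57.2 -25.9] ang 7.4
```

The rod now sits at px 320.5, the same as when it was centred on the first leg, and the angle is within 0.5°. I'll slide along the inner leg.

move_arm(motion=[3,0,0,0,0,0,3,0,0,0,0,0,3,0,0,0,0,0,3,0,0,0,0,0,3,0,0,0,0,0,3,0,0,0,0,0,0,0,0,0,0,0])

```text
t: 13.17
eef_pos: [665.4, 59.0, 113.8]
orientation: [[0.152, 0.988, 0.0], [0.988, -0.152, 0.0], [0.0, -0.0, -1.0]]
wrist_force: [0.5, 0.4, -1.2]
opening: 0.39
```

```bash
python3 st.py;python3 rod.py
```

```text
[665.4  59.  113.8] hdg 81.27 F tool [0.5 0.4 1.2] M tool [ 0.018 -0.017  0.003] 0.39 [-0.09  0.5   1.41  0.    1.23  0.06]
(284, 106, 287, 160) [ 64.7 -12. ] [ 45.4 -11.4] ang -1.8
(335, 212, 335, 149) [25.3  6.5] [49.5  6.2] ang -0.8
(307, 199, 307, 235) [30.5 -4.2] [15.8 -4.3] ang 0.5
(294, 73, 306, 159) [75.7 -8.3] [45.8 -4.4] ang -7.4
(244, 62, 251, 108) [ 79.3 -25.4] [ 64.  -23.8] ang -6.0
(250, 110, 256, 141) [ 63.3 -24.1] [ 52.4 -22.5] ang -8.4
(353, 155, 357, 120) [47.3 12.9] [59.8 13.9] ang 5.0
(283, 74, 283, 104) [ 75.4 -12.1] [ 65.4 -12.4] ang 1.5
(293, 237, 295, 198) [15.  -9.8] [30.9 -8.7] ang 3.8
(245, 162, 252, 213) [ 44.7 -27. ] [ 24.9 -25.4] ang -4.6
(273, 197, 279, 239) [ 31.3 -17.1] [ 14.2 -15.3] ang -5.9
(298, 93, 298, 59) [69.1 -7. ] [80.2 -6.9] ang 0.9
(306, 187, 306, 150) [35.2 -4.5] [49.1 -4.4] ang 0.5
(335, 36, 335, 72) [87.5  5.7] [76.   5.9] ang -0.8
(291, 229, 293, 199) [ 18.3 -10.5] [30.5 -9.5] ang 4.7
```

move_arm(motion=[3,0,0,0,0,0,3,0,0,0,0,0,3,0,0,0,0,0,3,0,0,0,0,0,3,0,0,0,0,0,3,0,0,0,0,0,3,0,0,0,0,0,3,0,0,0,0,0,3,0,0,0,0,0,0,0,0,0,0,0,0,0,0,0,0,0])

```text
t: 14.13
eef_pos: [669.4, 85.1, 113.8]
orientation: [[0.152, 0.988, 0.0], [0.988, -0.152, -0.0], [-0.0, 0.0, -1.0]]
wrist_force: [0.3, -0.5, -1.6]
opening: 0.391
```

move_arm(motion=[1.5,0,0,0,0,0,1.5,0,0,0,0,0,1.5,0,0,0,0,0,0,0,0,0,0,0,0,0,0,0,0,0])

```text
t: 14.55
eef_pos: [670.1, 89.5, 113.8]
orientation: [[0.152, 0.988, 0.0], [0.988, -0.152, 0.0], [0.0, 0.0, -1.0]]
wrist_force: [0.3, 0.6, -0.9]
opening: 0.388
```

```bash
python3 st.py
```

```text
[670.1  89.5 113.8] hdg 81.24 F tool [0.6 0.2 0.9] M tool [ 0.015 -0.079 -0.063] 0.388 [-0.05  0.52  1.39  0.    1.24  0.11]
```

move_arm(motion=[1,0,0,0,0,0,1,0,0,0,0,0,1,0,0,0,0,0,1,0,0,0,0,0,0,0,0,0,0,0,0,0,0,0,0,0])

```text
t: 15.05
eef_pos: [670.7, 93.4, 113.8]
orientation: [[0.152, 0.988, -0.0], [0.988, -0.152, -0.0], [-0.0, -0.0, -1.0]]
wrist_force: [-0.1, -0.4, -1.0]
opening: 0.39
```

move_arm(motion=[1,0,0,0,0,0,1,0,0,0,0,0,0,0,0,0,0,0,0,0,0,0,0,0])

```text
t: 15.38
eef_pos: [671.0, 95.4, 113.8]
orientation: [[0.152, 0.988, 0.0], [0.988, -0.152, -0.0], [-0.0, 0.0, -1.0]]
wrist_force: [-0.2, -0.2, -0.9]
opening: 0.39
```

```bash
python3 st.py
```

```text
[671.   95.4 113.8] hdg 81.24 F tool [-0.3 -0.2  0.9] M tool [-0.002  0.039 -0.014] 0.39 [-0.04  0.52  1.38 -0.    1.24  0.12]
```

move_arm(motion=[1,0,0,0,0,0,1,0,0,0,0,0,1,0,0,0,0,0,0,0,0,0,0,0,0,0,0,0,0,0])

```text
t: 15.8
eef_pos: [671.5, 98.3, 113.8]
orientation: [[0.152, 0.988, 0.0], [0.988, -0.152, -0.0], [-0.0, 0.0, -1.0]]
wrist_force: [0.1, 0.9, -0.9]
opening: 0.389
```

```bash
python3 st.py
```

```text
[671.5  98.3 113.8] hdg 81.24 F tool [ 0.9 -0.   0.9] M tool [0.001 0.028 0.02 ] 0.389 [-0.03  0.52  1.38 -0.    1.24  0.12]
```

move_arm(motion=[1,0,0,0,0,0,1,0,0,0,0,0,0,0,0,0,0,0,0,0,0,0,0,0])

```text
t: 16.13
eef_pos: [671.8, 100.3, 113.8]
orientation: [[0.152, 0.988, -0.0], [0.988, -0.152, 0.0], [0.0, -0.0, -1.0]]
wrist_force: [0.9, -0.1, -2.1]
opening: 0.392
```

move_arm(motion=[1,0,0,0,0,0,1,0,0,0,0,0,0,0,0,0,0,0,0,0,0,0,0,0])

```text
t: 16.47
eef_pos: [672.1, 102.3, 113.8]
orientation: [[0.152, 0.988, 0.0], [0.988, -0.152, -0.0], [-0.0, 0.0, -1.0]]
wrist_force: [-0.9, 0.3, -0.8]
opening: 0.389
```

```bash
python3 st.py; python3 rod.py | head -5
```

```text
[672.1 102.3 113.8] hdg 81.24 F tool [ 0.1 -0.9  0.8] M tool [-0.026  0.036 -0.051] 0.389 [-0.03  0.52  1.37 -0.    1.24  0.13]
(245, 92, 259, 167) [ 69.2 -25.5] [ 42.5 -21.8] ang -7.9
(295, 125, 296, 95) [57.8 -8.2] [68.1 -7.7] ang 2.9
(257, 231, 259, 200) [ 17.2 -23.8] [ 29.8 -22.4] ang 6.1
(333, 167, 334, 197) [42.5  5.6] [31.   6.1] ang -2.6
(296, 128, 302, 165) [56.8 -7.9] [43.3 -5.9] ang -8.4
```

move_arm(motion=[1,0,0,0,0,0,0,0,0,0,0,0,0,0,0,0,0,0])

```text
t: 16.77
eef_pos: [672.3, 103.2, 113.8]
orientation: [[0.152, 0.988, 0.0], [0.988, -0.152, -0.0], [-0.0, 0.0, -1.0]]
wrist_force: [-1.0, -0.0, -1.3]
opening: 0.389
```

move_arm(motion=[1,0,0,0,0,0,0,0,0,0,0,0,0,0,0,0,0,0])

```text
t: 17.02
eef_pos: [672.4, 104.0, 113.8]
orientation: [[0.152, 0.988, -0.0], [0.988, -0.152, -0.0], [-0.0, -0.0, -1.0]]
wrist_force: [-0.7, -1.1, -1.2]
opening: 0.396
```

```bash
python3 st.py
```

```text
[672.4 104.  113.8] hdg 81.23 F tool [-1.2 -0.5  1.2] M tool [ 0.071 -0.332  0.001] 0.396 [-0.02  0.53  1.37 -0.    1.24  0.13]
```

Contact has begun, with a moment of -0.33 Nm (about 2 N). I'll press on gently.

move_arm(motion=[1,0,0,0,0,0,0,0,0,0,0,0,0,0,0,0,0,0])

```text
t: 17.27
eef_pos: [672.5, 104.8, 113.8]
orientation: [[0.152, 0.988, -0.0], [0.988, -0.152, -0.001], [-0.001, -0.0, -1.0]]
wrist_force: [-1.6, -2.9, -0.8]
opening: 0.392
```

```bash
python3 st.py
```

```text
[672.5 104.8 113.8] hdg 81.23 F tool [-3.1 -1.2  0.8] M tool [ 0.066 -0.536  0.008] 0.392 [-0.02  0.53  1.37 -0.    1.24  0.13]
```

move_arm(motion=[1,0,0,0,0,0,0.5,0,0,0,0,0,0,0,0,0,0,0,0,0,0,0,0,0])

```text
t: 17.6
eef_pos: [672.7, 105.9, 113.8]
orientation: [[0.152, 0.988, -0.001], [0.988, -0.152, -0.001], [-0.001, -0.0, -1.0]]
wrist_force: [-1.4, -5.4, -0.1]
opening: 0.391
```

```bash
python3 st.py
```

```text
[672.7 105.9 113.8] hdg 81.23 F tool [-5.6 -0.5  0.1] M tool [ 0.103 -0.849 -0.018] 0.391 [-0.02  0.53  1.37 -0.    1.24  0.13]
```

move_arm(motion=[0.3,0,0,0,0,0,0,0,0,0,0,0,0,0,0,0,0,0,0,0,0,0,0,0])

```text
t: 17.93
eef_pos: [672.7, 106.1, 113.8]
orientation: [[0.153, 0.988, -0.001], [0.988, -0.153, -0.002], [-0.002, -0.0, -1.0]]
wrist_force: [-2.0, -5.2, 0.2]
opening: 0.395
```

```bash
python3 st.py
```

```text
[672.7 106.1 113.8] hdg 81.23 F tool [-5.4 -1.2 -0.2] M tool [ 0.146 -0.92  -0.091] 0.395 [-0.02  0.53  1.37 -0.    1.24  0.13]
```

move_arm(motion=[-1,0,0,0,0,0,-1,0,0,0,0,0,-1,0,0,0,0,0,-0.5,0,0,0,0,0,0,0,0,0,0,0,0,0,0,0,0,0,0,0,0,0,0,0])

```text
t: 18.52
eef_pos: [672.3, 103.8, 113.8]
orientation: [[0.152, 0.988, 0.0], [0.988, -0.152, 0.0], [0.0, 0.0, -1.0]]
wrist_force: [0.3, -1.4, -1.4]
opening: 0.393
```

```bash
python3 st.py
```

```text
[672.3 103.8 113.8] hdg 81.25 F tool [-1.3  0.5  1.4] M tool [-0.085 -0.187 -0.024] 0.393 [-0.02  0.53  1.37  0.    1.24  0.13]
```

move_arm(motion=[-0.6,0,0.4,0,0,0,0,0,0.4,0,0,0,0,0,0.4,0,0,0,0,0,0,0,0,0,0,0,0,0,0,0])

```text
t: 18.93
eef_pos: [672.3, 103.2, 112.8]
orientation: [[0.152, 0.988, 0.0], [0.988, -0.152, 0.0], [0.0, 0.0, -1.0]]
wrist_force: [0.5, 0.5, -1.3]
opening: 0.39
```

```bash
python3 st.py
```

```text
[672.3 103.2 112.8] hdg 81.24 F tool [0.6 0.4 1.3] M tool [ 0.036  0.057 -0.024] 0.39 [-0.03  0.53  1.37  0.    1.24  0.13]
```

move_arm(motion=[0,0,0.3,0,0,0,0,0,0.3,0,0,0,0,0,0,0,0,0,0,0,0,0,0,0])

```text
t: 19.27
eef_pos: [672.6, 103.0, 112.5]
orientation: [[0.152, 0.988, 0.001], [0.988, -0.152, 0.0], [0.0, 0.001, -1.0]]
wrist_force: [0.8, 1.4, 1.0]
opening: 0.391
```

```bash
python3 st.py; python3 -c "
from h import *
import pickle
a,b=pickle.load(open('v0.pkl','rb'))
print('candle top',plane(a,461,182,125),'base',plane(a,451,217,3))"
```

```text
[672.6 103.  112.5] hdg 81.23 F tool [ 1.5  0.6 -1. ] M tool [-0.045  0.071  0.023] 0.391 [-0.03  0.53  1.37  0.    1.24  0.13]
candle top [685.08629717 331.12822215 125.        ] base [683.93860898 334.54168572   3.        ]
```

The carrier rests on the rod now (the z-force went from +1.3 to -1.0), and there is nothing beside the gripper. Releasing.

move_arm(motion=[0,0,0,0,0,0,0,0,0,0,0,0,0,0,0,0,0,0,0,0,0,0,0,0,0,0,0,0,0,0,0,0,0,0,0,0,0,0,0,0,0,0,0,0,0,0,0,0], claw=75)

```text
t: 19.93
eef_pos: [672.2, 102.9, 111.9]
orientation: [[0.152, 0.988, -0.0], [0.988, -0.152, 0.0], [-0.0, -0.0, -1.0]]
wrist_force: [0.0, -0.2, 0.6]
opening: 0.748
```

```bash
python3 st.py
python3 - <<'E'
from h import *
c=grab("wrist");save(c[0],"w8.png")
import pickle;pickle.dump(c,open("w8.pkl","wb"))
hsv=cv2.cvtColor(c[0],cv2.COLOR_RGB2HSV);m=cv2.inRange(hsv,(10,90,30),(30,255,255))
n,l,st,ce=cv2.connectedComponentsWithStats(m)
print([(st[i].tolist(),ce[i].round(1).tolist()) for i in range(1,n) if st[i][4]>100])
E
```

```text
[672.2 102.9 111.9] hdg 81.23 F tool [-0.2  0.  -0.6] M tool [-0.025 -0.022 -0.035] 0.748 [-0.03  0.53  1.37  0.    1.24  0.13]
[([516, 34, 124, 328, 31622], [588.5, 192.4]), ([220, 218, 36, 34, 806], [238.5, 232.7]), ([296, 286, 40, 49, 1538], [316.4, 310.4])]
```

The head is still upright and centred at (316,310). I'm retreating straight up.

move_arm(motion=[0,0,-4,0,0,0,0,0,-8,0,0,0,0,0,-12,0,0,0,0,0,-15,0,0,0,0,0,-20,0,0,0,0,0,-20,0,0,0,0,0,-20,0,0,0,0,0,-20,0,0,0,0,0,-15,0,0,0,0,0,-6,0,0,0,0,0,0,0,0,0,0,0,0,0,0,0])

```text
t: 20.98
eef_pos: [672.2, 102.9, 252.2]
orientation: [[0.152, 0.988, 0.0], [0.988, -0.152, -0.0], [0.0, 0.0, -1.0]]
wrist_force: [0.9, -0.3, -0.7]
opening: 0.746
```

```bash
python3 st.py
python3 - <<'E'
from h import *
c=grab("wrist");b=grab("side");a=grab("scene")
D=np.zeros((600,800,3),np.uint8)
D[:350,:560]=cv2.resize(c[0],(560,350))
for i,k in enumerate((a,b)):
    x,y=proj(k,(673,115,120)).astype(int);D[360:600,i*400:i*400+390]=cv2.resize(k[0][y-36:y+36,x-58:x+59],(390,240),interpolation=cv2.INTER_CUBIC)
save(D,"fin.png")
E
```

```text
[672.2 102.9 252.2] hdg 81.23 F tool [-0.2  0.9  0.7] M tool [-0.002 -0.031  0.037] 0.746 [-0.03  0.42  1.24  0.    1.48  0.13]
```

View pics/fin.png

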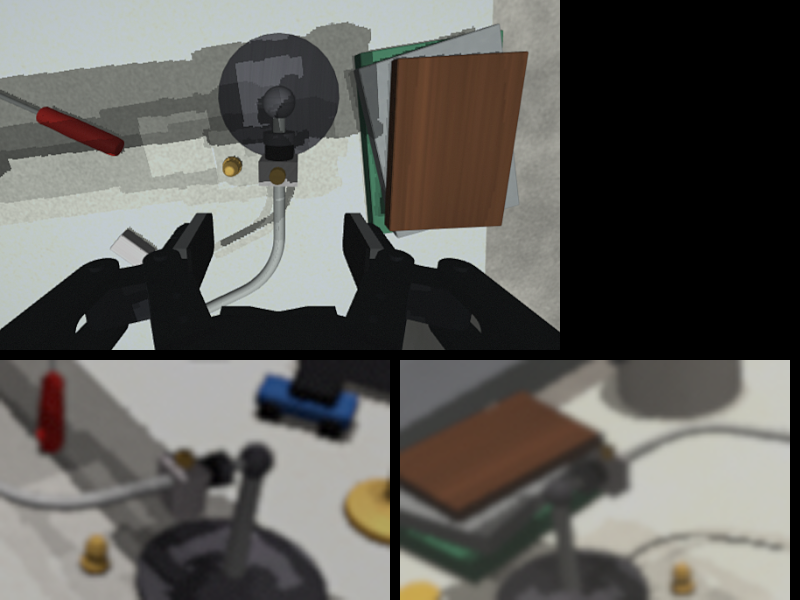

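The final view shows the carrier upright on the rod at (278,170), flush against the black buffer, with the gripper clear and the bystanders in place. Handing in.

```bash
python3 -c "
from plant import ctrl
print(ctrl.sign_off())"
```

```text
the job is handed in; nothing more can be done
None
```

The carrier is on the lamp's arm, resting upright against the rubber buffer, and the job is handed in at about 21 s of the 69 s allowed.

- **Threading and sliding:** it went onto the free end with no measurable force. Going round the bend, the highest wrist force I read was about 4.3 N, near the end of the bend. A small left shift cleared it.
- **Buffer:** I pressed it with about 5.5 N, eased back to about zero, set the carrier down on the rod and let go.
- **Last checks:** the final picture shows the carrier flush against the buffer. I did not measure the gap directly; from the force readings I put it at under 1 mm. The gripper is clear and the bystanders in view look unmoved; the jar, cardboard box and green block were outside the last pictures.
- **Disagreements:** the wrist camera read positions about 2–3 mm off along the tool, so I met the buffer a few millimetres farther along than it suggested. Wrist force readings carried about 1 N of noise and were only taken between moves, so a brief peak could have been higher.

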